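Sort the red-clay and white-clay tools

ROBOT

A 7-joint arm with a two-finger parallel gripper is mounted at the origin on the work surface. World frame = base frame: x ahead of the robot, y to its left, z up, the work surface at z = 0. Lengths are in m, angles in rad, forces in N, time in s.
With the tool pointing down it reaches from about 0.425 to 0.925 m from the base axis. Payload 6.8 kg.
Tool frame: the origin (TCP) lies between the finger pads; the fingertips stand 17 mm ahead of it and the grasp point (between the pads) lies 2 mm behind it; x points along the fingers, y is the direction in which the jaws open and shut, and the axes are right-handed (so a half turn about x gives the same grasp; the last joint's range is limited). The gripper opens to 85 mm and grips with 20 to 120 N. Pads are 22 mm wide; open, the fingers measure 114 mm over their backs; the gripper's body (76 mm by 85 mm) begins 54 mm behind the grasp point. The pads swing forward as they close: fully open they stand 13 mm farther back than shut.
Start: joints at [-1.39, 0.477, 0.022, 1.555, -0.011, 1.109, -0.083], TCP at [0.192, 0.647, 0.248] pointing down, gripper open.
Joint ranges: [-2.96, 2.96], [-0.34, 2.1], [-1.41, 1.46], [0.24, 2.44], [-1.37, 4.51], [0.17, 1.92], [-2.96, 2.96]. Speed limits (rad/s): [2.39, 2.39, 3.14, 3.14, 3.14, 3.14, 3.14].

INTERFACE

Orientations are given as a rotation vector (axis times angle).
In Python, from bench import r gives the robot as it stands. The module is installed in compiled form; this text tells all that it offers.
- The arm moves only by the tool apply_moves, never from a script. Its argument "increments" is text: rows parted by semicolons, each of 7 numbers parted by spaces: the finger opening in mm, from 0 to 85.4, then the shift along the tool's x, y, z normalised to -1 to 1, where 1 is 100 cm, then the turn, a rotation vector about the tool's x, y, z normalised to -1 to 1, where 1 is 0.12 rad. In form: gripper x y z wx wy wz; .... A call has exactly 8 rows; each row shifts and turns the commanded pose from where the row before left it, along the tool's axes as they then stand; what a row does not reach is not made up. A row lasts 1/10 s, in which the tool goes at most 50 mm and 8.59 degrees, less where a joint would pass 70% of its speed; a pose out of reach is approached as far as the arm can. A call with a number of a shift or a turn outside -1 to 1 is refused whole. A call with a gripper value outside its range is refused whole. The fingers move at their own pace and stop on an object; "squeeze" is the grip in N (left out, the last holds). Time passes only in rows, so rows that do not move let the fingers close, or fill a call up. It gives the time, the measured TCP pose, the force and the opening at its end, in the units of the state.
- r.get_obs(): the state, without advancing time (a new reading comes with each control period).
- r.grab_frame(name): name is "side" or "top"; returns a dict with "color" (384x512x3 uint8, blue, green, red), "fx", "fy", "cx", "cy" (pixels), "origin" and "orientation" of the camera in the world. Camera axes: x right, y up, looking along -z (the intrinsics and any distortion apply to the point x, -y, -z); pixel columns grow to the right and rows downward; lengths in m; the calibration is good to about 2 mm. A picture is of the moment at which its call begins. There is no depth.
- r.hand_in(): hands the job in, once; it reports no verdict.
The state is a dict: "clock": time; "joints": joint angles; "qvel": joint speeds; "tau": joint torques, N m; "tcp_pos": TCP position; "orientation": TCP orientation; "contact_force": force on the tool from outside, world axes, zero at the start; "moment": the same for the moment, N m; "grip_width": finger opening in m.
Only numpy, scipy, OpenCV 4.12 (cv2) and the standard library are available. Lean on these libraries where they do the work, as an engineer would, in place of code of your own. Each camera call takes 0.05 s, during which the arm holds its last target. There are 200 camera calls.

TASK

The clay tools are mixed up and the two clays must not contaminate each other: put the terracotta tools in the red holders and the white tools in the white holders. Lay each roller, centred, in the pair of V-grooves of the cradle of its colour, and stand each stamp upright on the floor of the tray of its colour (two terracotta stamps side by side in the red tray, the white one in the white tray). Leave the little amber glaze jar standing where it is, and let everything lie still and released.

Things in the scene. Friction and masses are not known exactly. Their poses are not given: they have to be found in the camera images.
- roller_terracotta: Terracotta (orange-brown) texture roller, a plain cylinder 30 mm in diameter and 100 mm long with thin dark bands near both ends, 0.12 kg or so, lying on the bench (it can roll). Origin at its centre, x along its axis (y and z turn with it as it rolls).
- roller_white: White ceramic texture roller, a plain cylinder 30 mm in diameter and 100 mm long with thin dark bands near both ends, 0.12 kg or so, lying on the bench (it can roll). Origin at its centre, x along its axis (y and z turn with it as it rolls).
- stamp_terracotta_round: Terracotta hand stamp: a round foot 40 mm in diameter and 12 mm thick with a round upright handle 24 mm in diameter on its middle; 60 mm tall over all, about 0.09 kg. Stands on its foot at the start. Origin at the centre of the underside, z up along the handle.
- stamp_terracotta_square: Terracotta hand stamp: a square foot 38 x 38 mm and 12 mm thick with a round upright handle 24 mm in diameter on its middle; 60 mm tall over all, about 0.09 kg. Stands on its foot at the start. Origin at the centre of the underside, z up along the handle.
- stamp_white: White ceramic hand stamp: a round foot 40 mm in diameter and 12 mm thick with a round upright handle 24 mm in diameter on its middle; 60 mm tall over all, about 0.09 kg. Stands on its foot at the start. Origin at the centre of the underside, z up along the handle.
- cradle_red: Red V-groove cradle, fixed: base 90 x 64 mm with two cheeks (10 mm thick, centred at x = +-36 mm, 62 mm free between), each with a 90 degree V-groove in its top. Origin: centre of the underside; x runs along the grooves (axis of a cradled roller). V bottom 29 mm, cheek tops 55 mm above the underside, V mouth 52 mm wide; a cradled roller's axis lies 50 mm above the underside, over y = 0.
- cradle_white: White V-groove cradle, fixed: base 90 x 64 mm with two cheeks (10 mm thick, centred at x = +-36 mm, 62 mm free between), each with a 90 degree V-groove in its top. Origin: centre of the underside; x runs along the grooves (axis of a cradled roller). V bottom 29 mm, cheek tops 55 mm above the underside, V mouth 52 mm wide; a cradled roller's axis lies 50 mm above the underside, over y = 0.
- tray_red: Red open tray, 100 mm (x) by 130 mm (y) outside, walls 5 mm thick, 25 mm high over all; inside 90 x 120 mm, floor 5 mm above the bench. Origin at the centre of the underside, z up. Fixed to the bench.
- tray_white: White open tray, 100 mm (x) by 130 mm (y) outside, walls 5 mm thick, 25 mm high over all; inside 90 x 120 mm, floor 5 mm above the bench. Origin at the centre of the underside, z up. Fixed to the bench.
- glaze_jar: Small amber glass glaze jar with a black cap, 30 mm in diameter and 50 mm tall, loose, standing among the trays and cradles; to be left alone. Origin at the centre of its underside.
Not all that is in view belongs to the job. What is shaped like the roller_terracotta but purple or yellow is not meant.

How it is judged:
At the end, for the whole second after the job is handed in: Rollers in both grooves of their colour's cradle: within 0.15 rad, 15 mm along, 8 mm across, axis 45-55 mm above its underside. Stamps in their colour's tray: within 30 mm (x), 45 mm (y) of its centre, underside below 10 mm, upright within 0.2 rad. All released, at rest (x of roller_terracotta in the frame of cradle_red between -0.015 and 0.015 m and y of roller_terracotta in the frame of cradle_red between -0.008 and 0.008 m and z of roller_terracotta in the frame of cradle_red between 0.045 and 0.055 m and angle between the x axis of roller_terracotta and the x axis of cradle_red, either way round below 0.15 rad and x of roller_white in the frame of cradle_white between -0.015 and 0.015 m and y of roller_white in the frame of cradle_white between -0.008 and 0.008 m and z of roller_white in the frame of cradle_white between 0.045 and 0.055 m and angle between the x axis of roller_white and the x axis of cradle_white, either way round below 0.15 rad and x of stamp_terracotta_round in the frame of tray_red between -0.03 and 0.03 m and y of stamp_terracotta_round in the frame of tray_red between -0.045 and 0.045 m and z of stamp_terracotta_round in the frame of tray_red between 0 and 0.01 m and angle between each of stamp_terracotta_round, stamp_terracotta_square, stamp_white's own z axis and vertical below 0.2 rad and x of stamp_terracotta_square in the frame of tray_red between -0.03 and 0.03 m and y of stamp_terracotta_square in the frame of tray_red between -0.045 and 0.045 m and z of stamp_terracotta_square in the frame of tray_red between 0 and 0.01 m and x of stamp_white in the frame of tray_white between -0.03 and 0.03 m and y of stamp_white in the frame of tray_white between -0.045 and 0.045 m and z of stamp_white in the frame of tray_white between 0 and 0.01 m and linear speed of each of roller_terracotta, roller_white, stamp_terracotta_round, stamp_terracotta_square, stamp_white below 0.03 m/s and contact force between each of roller_terracotta, roller_white, stamp_terracotta_round, stamp_terracotta_square, stamp_white and the fingers below 0.1 N); the robot touches nothing.
It fails at once if the amber glaze jar is shifted by more than 20 mm or knocked over (distance of glaze_jar from where it was at the start of the episode above 0.02 m or angle between glaze_jar's own z axis and vertical above 0.4 rad).
It also fails if it takes over 128 s, if anything falls off the work surface, if the arm or the gripper's body presses on something with over 40 N, if the wrist force passes 120 N, or if a joint passes its speed limit or range.

## Working session

There is one attempt and no reset: what is moved stays moved. The work goes in short steps, Python scripts to look and compute and a tool call to move; the robot and the scene stay as the last step left them, time stands still between calls to the robot, and variables do not carry over. Pictures are saved under pics/ and viewed, about 12 in all and at most 16, crops included, and the job is handed in when it is done.

Besides the shell and the picture viewer there is one more tool, called after "Call:" by a JSON object that holds its "method" and its "body", one argument or row to a line. apply_moves: Moves the arm, as the interface text tells. Scaled input: -1 to 1 covers 100 cm each way for a shift and 0.12 rad each way for a turn. Its arguments: {"type":"object","properties":{"increments":{"type":"string"},"squeeze":{"type":"number"}},"required":["increments"]}

```bash
mkdir -p pics; python3 - <<'E'
from bench import r
import cv2
print(r.get_obs())
for n in("top","side"):
    f=r.grab_frame(n); cv2.imwrite(f"pics/{n}0.png",f["color"])
    print({k:v for k,v in f.items() if k!="color"})
E
```

```text
{'clock': 0.0, 'joints': array([-1.39012995,  0.47781556,  0.02232327,  1.55644449, -0.01151545,
        1.10932476, -0.08312544]), 'qvel': array([ 0.00038418,  0.00073811,  0.00042506,  0.00020655,  0.00088042,
        0.00015724, -0.00135726]), 'tau': array([ 1.29336013e-04, -5.96452439e+01,  1.60799369e+00, -2.81198269e+01,
        1.24275152e-02,  9.17411700e-03, -2.48063679e-05]), 'tcp_pos': array([0.19205682, 0.64650872, 0.24731796]), 'orientation': array([ 0.22519197,  1.55903756, -0.22811943]), 'contact_force': array([ 0.37773372, -0.23521225,  0.13635565]), 'moment': array([-0.01651992,  0.01797192,  0.03016285]), 'grip_width': 0.08537926430381682}
{'fx': 469.9442243989483, 'fy': 469.9442243989483, 'cx': 255.11974594258095, 'cy': 199.1676491558954, 'origin': array([ 0.23474112, -0.01870148,  1.27868206]), 'orientation': array([ 0.13505344, -0.11954229, -1.5887295 ])}
{'fx': 356.9388537941051, 'fy': 356.9388537941051, 'cx': 253.7100537973939, 'cy': 190.59689117977413, 'origin': array([ 0.20541254, -0.48236141,  0.61281357]), 'orientation': array([ 0.72623107, -0.187478  , -0.44674382])}
```

View pics/top0.png

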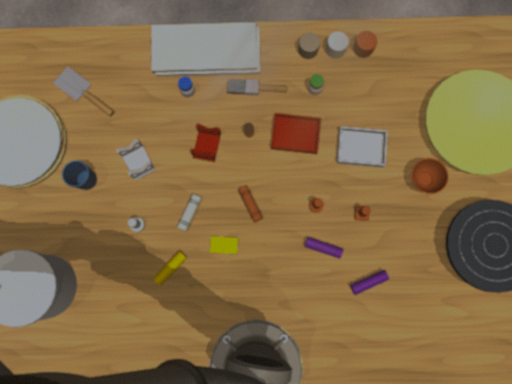

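View pics/side0.png

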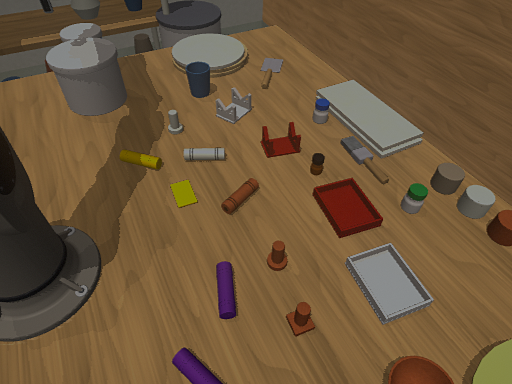

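```bash
cat > h.py <<'E'
import numpy as np, cv2
from scipy.spatial.transform import Rotation as R
def cast(f,u,v,z):
    d=np.array([(u-f["cx"])/f["fx"],-(v-f["cy"])/f["fy"],-1.])
    d=R.from_rotvec(f["orientation"]).apply(d); o=f["origin"]
    return (o+d*(z-o[2])/d[2])
def proj(f,p):
    q=R.from_rotvec(f["orientation"]).inv().apply(np.asarray(p)-f["origin"])
    return np.array([f["cx"]-f["fx"]*q[0]/q[2],f["cy"]+f["fy"]*q[1]/q[2]])
def red(c):
    h,s,v=cv2.split(cv2.cvtColor(c,cv2.COLOR_BGR2HSV)); return (((h<10)|(h>170))&(s>150)&(v>50)).astype(np.uint8)
def white(c):
    h,s,v=cv2.split(cv2.cvtColor(c,cv2.COLOR_BGR2HSV)); return ((s<60)&(v>110)).astype(np.uint8)
def blobs(m,win,amin=25):
    x0,y0,x1,y1=win; w=np.zeros_like(m); w[y0:y1,x0:x1]=m[y0:y1,x0:x1]
    cs,_=cv2.findContours(w,cv2.RETR_EXTERNAL,cv2.CHAIN_APPROX_NONE)
    return [c for c in cs if cv2.contourArea(c)>amin]
E
python3 - <<'E'
from bench import r
from h import *
f=r.grab_frame("top"); c=f["color"]
for nm,m in(("red",red(c)),("white",white(c))):
    for b in blobs(m,(100,100,400,260)):
        (u,v),wh,a=cv2.minAreaRect(b); box=cv2.boxPoints(((u,v),wh,a))
        M=cv2.moments(b); cu,cv_=M['m10']/M['m00'],M['m01']/M['m00']
        P=[cast(f,*p,0.015)[:2] for p in box]
        e1,e2=P[1]-P[0],P[2]-P[1]; L=[np.linalg.norm(e1),np.linalg.norm(e2)]; e=e1 if L[0]>L[1] else e2
        print(nm,"rect",np.round((u,v),1),"cen",np.round((cu,cv_),1),"xy@15",np.round(cast(f,u,v,.015)[:2],3),"L",np.round(L,3),"yaw",round(np.arctan2(e[1],e[0])%np.pi,3))
cv2.imwrite("pics/c1.png",cv2.resize(c[110:240,110:400],None,fx=2.75,fy=2.75,interpolation=cv2.INTER_CUBIC))
s=r.grab_frame("side")["color"]
cv2.imwrite("pics/c2.png",cv2.resize(s[80:340,150:450],None,fx=2.3,fy=2.3,interpolation=cv2.INTER_CUBIC))
E
```

```text
red rect [205.4 142.4] cen [206.2 143.1] xy@15 [0.604 0.127] L [0.097 0.07 ] yaw 2.913
red rect [295.5 132.5] cen [295.3 132.8] xy@15 [ 0.626 -0.125] L [0.102 0.129] yaw 1.433
white rect [135.5 224.5] cen [135.8 224. ] xy@15 [0.379 0.317] L [0.041 0.035] yaw 1.549
white rect [188.9 212. ] cen [188.8 212.2] xy@15 [0.41  0.172] L [0.102 0.027] yaw 2.704
white rect [144.3 173.6] cen [144.2 173.7] xy@15 [0.519 0.296] L [0.061 0.006] yaw 2.027
white rect [136.4 161.3] cen [136.9 160.7] xy@15 [0.555 0.318] L [0.071 0.066] yaw 2.056
white rect [127.9 146.8] cen [128.3 146.6] xy@15 [0.597 0.343] L [0.067 0.02 ] yaw 2.032
white rect [362.3 145.9] cen [362.3 145.7] xy@15 [ 0.583 -0.308] L [0.104 0.134] yaw 1.452
```

View pics/c1.png

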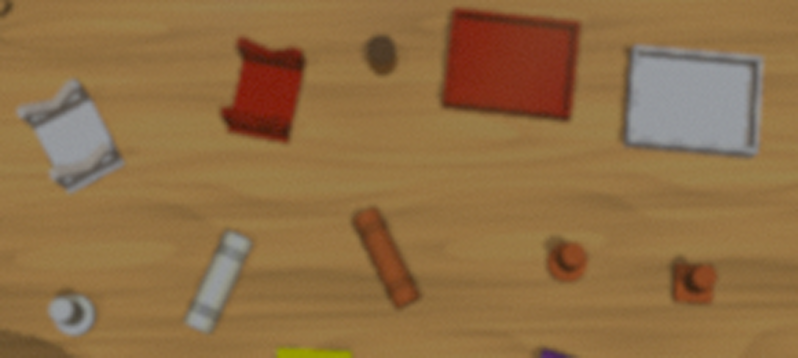

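View pics/c2.png

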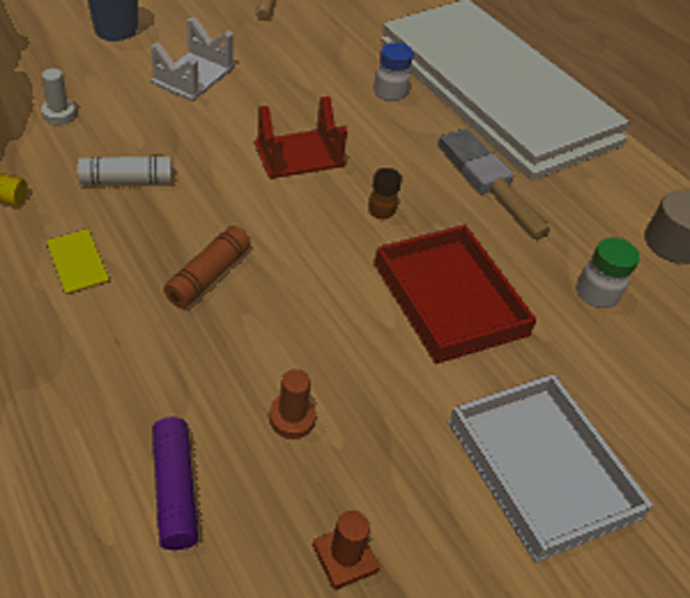

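```bash
python3 - <<'E'
from bench import r
from h import *
f=r.grab_frame("top"); c=f["color"]
g=r.grab_frame("side"); s=g["color"]
A=cv2.resize(c[133:183,112:162],None,fx=8,fy=8,interpolation=cv2.INTER_CUBIC)
B=cv2.resize(c[118:168,180:230],None,fx=8,fy=8,interpolation=cv2.INTER_CUBIC)
cv2.imwrite("pics/c3.png",np.hstack([A,B]))
h,sa,v=cv2.split(cv2.cvtColor(c,cv2.COLOR_BGR2HSV))
for p in((250,203),(316,205),(362,213),(330,190),(280,200)): print(p,h[p[1],p[0]],sa[p[1],p[0]],v[p[1],p[0]])
t=((h<13)&(sa>150)&(v>40)).astype(np.uint8)
for b in blobs(t,(230,180,390,235)):
    (u,v_),wh,a=cv2.minAreaRect(b); P=[cast(f,*p,0.015)[:2] for p in cv2.boxPoints(((u,v_),wh,a))]
    e1,e2=P[1]-P[0],P[2]-P[1]; L=[np.linalg.norm(e1),np.linalg.norm(e2)]; e=e1 if L[0]>L[1] else e2
    M=cv2.moments(b); cu,cv_=M['m10']/M['m00'],M['m01']/M['m00']
    print(np.round((u,v_,cu,cv_),1),np.round(cast(f,u,v_,.015)[:2],3),np.round(L,3),round(np.arctan2(e[1],e[0])%np.pi,3))
# manual stamp tops at z=.06: top crop1 and side crop2 picks
for n,pt,ps in(("white",(62,308),(52,74)),("round",(574,255),(295,378)),("square",(699,276),(352,519))):
    a=cast(f,110+pt[0]/2.75,110+pt[1]/2.75,.06); b=cast(g,150+ps[0]/2.3,80+ps[1]/2.3,.06); print(n,a[:2].round(3),b[:2].round(3))
# tray corners outer top (z=.025) from crop1
for n,q in(("red",((453,9),(580,21),(570,120),(443,107))),("white",((631,45),(763,57),(754,156),(624,147)))):
    P=np.array([cast(f,110+x/2.75,110+y/2.75,.025)[:2] for x,y in q]); print(n,P.mean(0).round(3),np.linalg.norm(P-np.roll(P,1,0),axis=1).round(3))
a=cast(f,110+382/2.75,110+46/2.75,.05);b=cast(g,150+387/2.3,80+174/2.3,.05);print("jar",a,b)
E
```

```text
(250, 203) 11 189 136
(316, 205) 11 190 121
(362, 213) 11 181 83
(330, 190) 17 143 148
(280, 200) 18 138 153
[361.7 212.8 361.8 212.7] [ 0.397 -0.296] [0.035 0.038] 1.436
[316.  205.  316.  204.9] [ 0.421 -0.173] [0.033 0.033] 3.098
[250.1 203.2 250.3 203.8] [0.43  0.006] [0.025 0.097] 0.438
white [0.38  0.313] [0.38 0.31]
round [ 0.42  -0.175] [ 0.422 -0.174]
square [ 0.398 -0.293] [ 0.399 -0.295]
red [ 0.621 -0.125] [0.103 0.129 0.104 0.127]
white [ 0.579 -0.305] [0.106 0.132 0.103 0.129]
jar [0.6350266  0.00405354 0.05      ] [0.63516623 0.00674182 0.05      ]
```

View pics/c3.png

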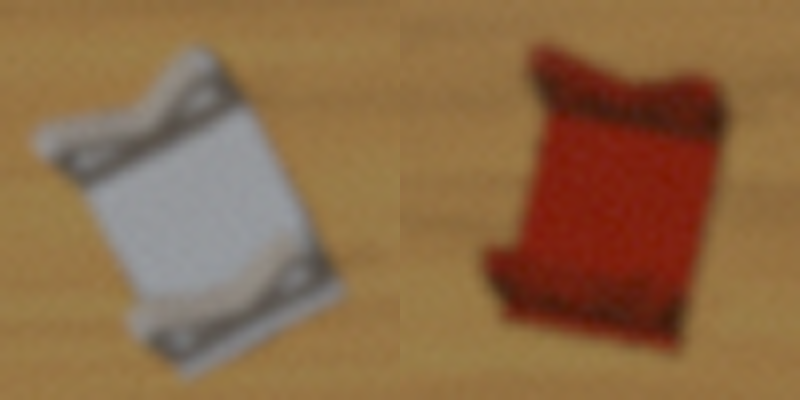

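```bash
python3 - <<'E'
from bench import r
from h import *
f=r.grab_frame("top"); g=r.grab_frame("side")
cv2.imwrite("pics/c4.png",cv2.resize(g["color"][82:162,210:310],None,fx=7,fy=7,interpolation=cv2.INTER_CUBIC))
def top(o,p,z): return cast(f,o[0]+p[0]/8,o[1]+p[1]/8,z)[:2]
for n,o,tips,near in(("white",(112,133),((40,138),(200,52)),((185,375),(343,290))),("red",(180,118),((140,50),(312,85)),((105,315),(280,347)))):
    T=np.array([top(o,p,.055) for p in tips]); B=np.array([top(o,p,0) for p in near])
    for e,d in((T,-.036),(B,.045)):
        w=e[1]-e[0]; n_=np.array([-w[1],w[0]])/np.linalg.norm(w)
        print(n,"len",np.linalg.norm(w).round(3),"yaw",np.arctan2(n_[1],n_[0]).round(3),"centre",(e.mean(0)+d*n_).round(4))
E
```

```text
white len 0.061 yaw 0.493 centre [0.5589 0.3167]
white len 0.062 yaw 0.488 centre [0.5596 0.3183]
red len 0.06 yaw -0.232 centre [0.6019 0.1224]
red len 0.063 yaw -0.208 centre [0.6035 0.123 ]
```

View pics/c4.png

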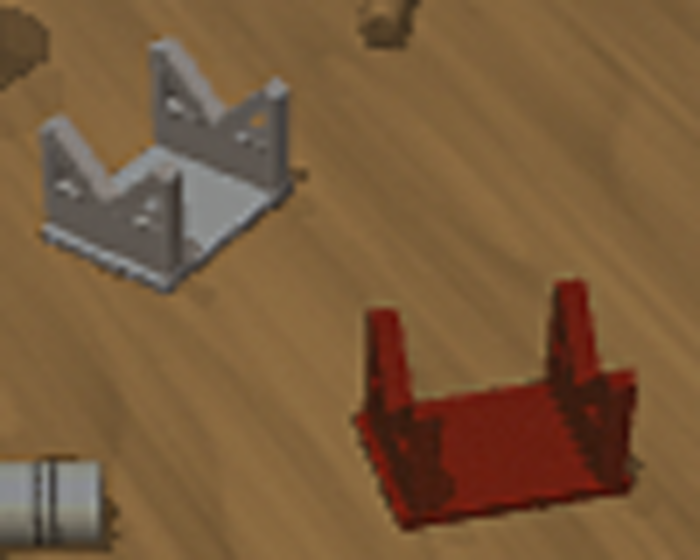

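```bash
cat > plan.py <<'E'
import sys
from bench import r
from h import *
def go(x,y,z,yaw):
    "jaw axis (tool y, mod pi) to world yaw; prints turn, then shift in the turned tool axes"
    o=r.get_obs(); M=R.from_rotvec(o["orientation"]).as_matrix(); p=o["tcp_pos"]
    cur=np.arctan2(M[1,1],M[0,1]); d=(yaw-cur+np.pi/2)%np.pi-np.pi/2
    X=np.array([0,0,-1.]); Y=np.array([np.cos(cur+d),np.sin(cur+d),0]); T=np.stack([X,Y,np.cross(X,Y)],1)
    e=R.from_matrix(M.T@T).as_rotvec(); s=T.T@(np.array([x,y,z])-p)
    print("t",round(o["clock"],1),"tcp",p.round(4),"jaw",round(cur,3),"width",round(o["grip_width"],4),"q1,q7",o["joints"][[0,6]].round(2))
    print("turn/0.12:",(e/.12).round(2),"shift after turn:",s.round(4))
if __name__=="__main__": go(*map(float,sys.argv[1:5]))
E
python3 - <<'E'
from bench import r
from h import *
g=r.grab_frame("side")
for n,P in(("white",((165,45),(275,88),(55,125),(170,172))),):
    print(n,np.mean([cast(g,210+a/7,82+b/7,.055) for a,b in P],0).round(4))
# red: far tips? tops (383,315),(570,285) at one side, z=.055
a,b=[cast(g,210+u/7,82+v/7,.055)[:2] for u,v in((383,315),(570,285))]; print("red +y tips",a,b,np.linalg.norm(a-b))
E
python3 plan.py 0.38 0.3115 0.04 1.57
```

```text
white [0.5572 0.3108 0.055 ]
red +y tips [0.57051569 0.15373059] [0.64088891 0.13910525] 0.0718769149598691
t 0.5 tcp [0.1922 0.647  0.2482] jaw 1.282 width 0.0854 q1,q7 [-1.39 -0.08]
turn/0.12: [-2.4 -0.   0. ] shift after turn: [ 0.2082 -0.3354  0.188 ]
```

```bash
python3 plan.py 0.38 0.3115 0.04 1.282
```

```text
t 0.5 tcp [0.1922 0.647  0.2482] jaw 1.282 width 0.0854 q1,q7 [-1.39 -0.08]
turn/0.12: [-0.  0.  0.] shift after turn: [ 0.2082 -0.2681  0.2755]
```

Call:
{"method": "apply_moves", "body": {
  "increments": "85 0.01 -0.03 0.031 0 0 0;85 0.01 -0.03 0.031 0 0 0;85 0.01 -0.03 0.031 0 0 0;85 0.01 -0.03 0.031 0 0 0;85 0.01 -0.03 0.031 0 0 0;85 0.01 -0.03 0.031 0 0 0;85 0.01 -0.03 0.031 0 0 0;85 0.01 -0.03 0.031 0 0 0",
  "squeeze": 40
}}

```text
clock: 1.25
tcp_pos: [0.3624, 0.3449, 0.1683]
orientation: [0.227, 1.558, -0.226]
contact_force: [0.3, 1.2, 0.7]
grip_width: 0.0847
```

```bash
python3 plan.py 0.38 0.3115 0.04 1.282
```

```text
t 1.2 tcp [0.3624 0.3449 0.1683] jaw 1.282 width 0.0847 q1,q7 [-0.97  0.44]
turn/0.12: [ 0.    0.   -0.01] shift after turn: [ 0.1283 -0.027   0.0264]
```

Call:
{"method": "apply_moves", "body": {
  "increments": "70 0 -0.014 0.013 0 0 0;70 0.02 -0.013 0.013 0 0 0;70 0.03 0 0 0 0 0;70 0.03 0 0 0 0 0;70 0.03 0 0 0 0 0;70 0.018 0 0 0 0 0;70 0 0 0 0 0 0;15 0 0 0 0 0 0"
}}

```text
clock: 2.05
tcp_pos: [0.379, 0.3132, 0.0406]
orientation: [0.227, 1.559, -0.227]
contact_force: [0.7, -0.7, 0.1]
grip_width: 0.0569
```

Call:
{"method": "apply_moves", "body": {
  "increments": "15 0 0 0 0 0 0;15 0 0 0 0 0 0;15 0 0 0 0 0 0;15 0 0 0 0 0 0;15 0 0 0 0 0 0;15 0 0 0 0 0 0;15 -0.01 0 0 0 0 0;15 -0.03 0 0 0 0 0"
}}

```text
clock: 2.85
tcp_pos: [0.3775, 0.3118, 0.0796]
orientation: [0.224, 1.562, -0.23]
contact_force: [-0.5, 0.2, -1.2]
grip_width: 0.0231
```

```bash
python3 plan.py 0.581 -0.306 0.047 -0.13
```

```text
t 2.9 tcp [0.3775 0.3118 0.0796] jaw 1.282 width 0.0231 q1,q7 [-0.9   0.53]
turn/0.12: [1.177e+01 1.000e-02 4.000e-02] shift after turn: [0.0326 0.2819 0.5862]
```

Call:
{"method": "apply_moves", "body": {
  "increments": "15 -0.02 0 0 1 0 0;15 -0.02 0 0 1 0 0;15 -0.02 0 0 1 0 0;15 -0.01 0 0 1 0 0;15 0 0 0 1 0 0;15 0 0 0 1 0 0;15 0 0 0 1 0 0;15 0 0 0 1 0 0"
}}

```text
clock: 3.65
tcp_pos: [0.3786, 0.313, 0.1511]
orientation: [0.973, 1.343, -0.972]
contact_force: [-0.1, 0.7, -0.7]
grip_width: 0.023
```

Call:
{"method": "apply_moves", "body": {
  "increments": "15 0 0 0 1 0 0;15 0 0 0 1 0 0;15 0 0 0 1 0 0;15 0 0 0 0.77 0 0.04;15 0 0.02 0.04 0 0 0;15 0 0.02 0.04 0 0 0;15 0 0.02 0.04 0 0 0;15 0 0.02 0.04 0 0 0"
}}

```text
clock: 4.45
tcp_pos: [0.4375, 0.1426, 0.1514]
orientation: [1.307, 1.142, -1.3]
contact_force: [1.6, -0.1, -0.8]
grip_width: 0.0231
```

Call:
{"method": "apply_moves", "body": {
  "increments": "15 0 0.02 0.04 0 0 0;15 0 0.02 0.04 0 0 0;15 0 0.02 0.04 0 0 0;15 0 0.02 0.04 0 0 0;15 0 0.02 0.04 0 0 0;15 0 0.02 0.04 0 0 0;15 0 0.02 0.04 0 0 0;15 0 0 0 0 0 0"
}}

```text
clock: 5.25
tcp_pos: [0.5404, -0.1592, 0.1528]
orientation: [1.312, 1.131, -1.307]
contact_force: [-0.1, -0.6, -0.5]
grip_width: 0.0229
```

```bash
python3 plan.py 0.581 -0.306 0.047 -0.13
```

```text
t 5.2 tcp [ 0.5404 -0.1592  0.1528] jaw -0.139 width 0.0229 q1,q7 [-0.26  0.33]
turn/0.12: [-0.08  0.03 -0.07] shift after turn: [0.1058 0.0593 0.1403]
```

Call:
{"method": "apply_moves", "body": {
  "increments": "15 0 0.015 0.035 0 0 0;15 0 0.015 0.035 0 0 0;15 0 0.015 0.035 0 0 0;15 0.01 0.014 0.035 -0.08 0.03 -0.07;15 0.03 0 0 0 0 0;15 0.03 0 0 0 0 0;15 0.02 0 0 0 0 0;15 0 0 0 0 0 0"
}}

```text
clock: 6.05
tcp_pos: [0.5779, -0.296, 0.059]
orientation: [1.298, 1.161, -1.301]
contact_force: [-0.6, 0.7, -1.9]
grip_width: 0.0229
```

```bash
python3 plan.py 0.581 -0.306 0.046 -0.13
```

```text
t 6.0 tcp [ 0.5779 -0.296   0.059 ] jaw -0.12 width 0.0229 q1,q7 [0.05 0.62]
turn/0.12: [ 0.08 -0.05  0.08] shift after turn: [0.013  0.0044 0.0095]
```

Call:
{"method": "apply_moves", "body": {
  "increments": "15 0.005 0.004 0.009 0 -0.05 0.08;15 0.008 0 0 0 0 0;15 0 0 0 0 0 0;50 0 0 0 0 0 0;50 0 0 0 0 0 0;50 0 0 0 0 0 0;50 0 0 0 0 0 0;50 -0.02 0 0 0 0 0"
}}

```text
clock: 6.85
tcp_pos: [0.5811, -0.3062, 0.0665]
orientation: [1.298, 1.148, -1.297]
contact_force: [-0.4, 0.2, -0.4]
grip_width: 0.0502
```

Call:
{"method": "apply_moves", "body": {
  "increments": "70 -0.03 0 0 0 0 0;70 -0.03 0 0 0 0 0;70 -0.03 0 0 0 0 0;70 0 0 0 0 0 0;70 0 -0.04 0 0 0 0;70 0 -0.04 0 0 0 0;70 0 -0.04 0 0 0 0;70 0 0 0 0 0 0"
}}

```text
clock: 7.65
tcp_pos: [0.4564, -0.2922, 0.1567]
orientation: [1.302, 1.147, -1.3]
contact_force: [1.1, 0.2, -0.2]
grip_width: 0.07
```

```bash
python3 plan.py 0.3985 -0.294 0.041 -0.13
```

```text
t 7.7 tcp [ 0.4564 -0.2922  0.1567] jaw -0.126 width 0.07 q1,q7 [-0.    0.63]
turn/0.12: [ 0.04 -0.   -0.01] shift after turn: [ 0.1157 -0.0572  0.0093]
```

Call:
{"method": "apply_moves", "body": {
  "increments": "70 0.01 -0.029 0.005 0.04 0 0;70 0.015 -0.028 0.004 0 0 0;70 0.03 0 0 0 0 0;70 0.03 0 0 0 0 0;70 0.03 0 0 0 0 0;70 0 0 0 0 0 0;15 0 0 0 0 0 0;15 0 0 0 0 0 0"
}}

```text
clock: 8.45
tcp_pos: [0.4069, -0.2955, 0.0436]
orientation: [1.302, 1.139, -1.297]
contact_force: [0.1, -1.2, -0.7]
grip_width: 0.0417
```

Call:
{"method": "apply_moves", "body": {
  "increments": "15 0 0 0 0 0 0;15 0 0 0 0 0 0;15 0 0 0 0 0 0;15 0 0 0 0 0 0;15 0 0 0 0 0 0;15 -0.02 0 0 0 0 0;15 -0.04 0 0 0 0 0;15 -0.04 0 0 0 0 0"
}}

```text
clock: 9.25
tcp_pos: [0.4051, -0.2944, 0.1439]
orientation: [1.302, 1.141, -1.298]
contact_force: [0.6, -0.1, -1.6]
grip_width: 0.0225
```

```bash
python3 -c "
import numpy as np;from plan import *
y=-.13+np.pi/2; d=.027*np.array([np.cos(y),np.sin(y)]); print(np.array([.622,-.1255])-d,np.array([.622,-.1255])+d)"; python3 plan.py 0.6185 -0.152 0.046 -0.13
```

```text
[ 0.61849988 -0.15227217] [ 0.62550012 -0.09872783]
t 9.2 tcp [ 0.4051 -0.2944  0.1439] jaw -0.126 width 0.0225 q1,q7 [0.02 0.68]
turn/0.12: [ 0.03  0.02 -0.05] shift after turn: [ 0.0979  0.1931 -0.1689]
```

Call:
{"method": "apply_moves", "body": {
  "increments": "15 0 0.028 -0.024 0 0 0;15 0 0.028 -0.024 0 0 0;15 0 0.028 -0.024 0 0 0;15 0 0.028 -0.024 0 0 0;15 0 0.028 -0.024 0 0 0;15 0 0.028 -0.024 0 0 0;15 0 0.025 -0.025 0.03 0.02 -0.05;15 0 0 0 0 0 0"
}}

```text
clock: 10.05
tcp_pos: [0.6228, -0.1453, 0.1438]
orientation: [1.301, 1.149, -1.294]
contact_force: [1.1, -0.9, -1.9]
grip_width: 0.0226
```

```bash
python3 plan.py 0.6185 -0.152 0.048 -0.13
```

```text
t 10.1 tcp [ 0.6228 -0.1453  0.1438] jaw -0.121 width 0.0226 q1,q7 [-0.25  0.33]
turn/0.12: [ 0.07 -0.02 -0.03] shift after turn: [ 0.0958 -0.0034  0.0072]
```

Call:
{"method": "apply_moves", "body": {
  "increments": "15 0.02 -0.003 0.007 0.05 -0.02 -0.03;15 0.03 0 0 0 0 0;15 0.03 0 0 0 0 0;15 0.008 0 0 0 0 0;15 0.008 0 0 0 0 0;15 0 0 0 0 0 0;45 0 0 0 0 0 0;45 0 0 0 0 0 0"
}}

```text
clock: 10.85
tcp_pos: [0.6148, -0.158, 0.0484]
orientation: [1.306, 1.142, -1.31]
contact_force: [-0.7, 0.0, 0.5]
grip_width: 0.0447
```

Call:
{"method": "apply_moves", "body": {
  "increments": "45 0 0 0 0 0 0;50 -0.02 0 0 0 0 0;70 -0.03 0 0 0 0 0;70 -0.03 0 0 0 0 0;70 -0.03 0 0 0 0 0;70 0 -0.04 0 0 0 0;70 0 -0.04 0 0 0 0;70 0 0 0 0 0 0"
}}

```text
clock: 11.65
tcp_pos: [0.5291, -0.1466, 0.1569]
orientation: [1.306, 1.148, -1.317]
contact_force: [0.7, -0.8, 0.5]
grip_width: 0.07
```

```bash
python3 plan.py 0.421 -0.1745 0.041 -0.13
```

```text
t 11.7 tcp [ 0.5291 -0.1466  0.1569] jaw -0.138 width 0.07 q1,q7 [-0.3   0.32]
turn/0.12: [-0.06  0.    0.08] shift after turn: [ 0.1159 -0.1036  0.0417]
```

Call:
{"method": "apply_moves", "body": {
  "increments": "70 0 -0.026 0.011 -0.06 0 0.08;70 0 -0.026 0.01 0 0 0;70 0 -0.026 0.01 0 0 0;70 0.02 -0.026 0.01 0 0 0;70 0.03 0 0 0 0 0;70 0.03 0 0 0 0 0;70 0.02 0 0 0 0 0;70 0 0 0 0 0 0"
}}

```text
clock: 12.45
tcp_pos: [0.4262, -0.1741, 0.0555]
orientation: [1.302, 1.143, -1.302]
contact_force: [0.2, 0.3, 0.2]
grip_width: 0.0697
```

```bash
python3 plan.py 0.421 -0.1745 0.042 -0.13
```

```text
t 12.4 tcp [ 0.4262 -0.1741  0.0555] jaw -0.128 width 0.0697 q1,q7 [-0.14  0.55]
turn/0.12: [ 0.02  0.02 -0.02] shift after turn: [ 0.0135 -0.0051  0.0011]
```

Call:
{"method": "apply_moves", "body": {
  "increments": "70 0.014 -0.005 0 0 0 0;70 0 0 0 0 0 0;15 0 0 0 0 0 0;15 0 0 0 0 0 0;15 0 0 0 0 0 0;15 0 0 0 0 0 0;15 0 0 0 0 0 0;15 0 0 0 0 0 0"
}}

```text
clock: 13.25
tcp_pos: [0.423, -0.1737, 0.044]
orientation: [1.304, 1.139, -1.298]
contact_force: [-1.0, 0.4, 6.5]
grip_width: 0.0229
```

Call:
{"method": "apply_moves", "body": {
  "increments": "15 0 0 0 0 0 0;15 -0.02 0 0 0 0 0;15 -0.03 0 0 0 0 0;15 -0.03 0 0 0 0 0;15 -0.02 0 0 0 0 0;15 0 0.03 -0.012 0 0 0;15 0 0.03 -0.012 0 0 0;15 0 0 0 0 0 0"
}}

```text
clock: 14.05
tcp_pos: [0.489, -0.1553, 0.1444]
orientation: [1.302, 1.139, -1.293]
contact_force: [-0.4, 0.8, -1.0]
grip_width: 0.0229
```

```bash
python3 plan.py 0.6255 -0.097 0.048 -0.13
```

```text
t 14.1 tcp [ 0.489  -0.1553  0.1444] jaw -0.123 width 0.0229 q1,q7 [-0.3   0.37]
turn/0.12: [ 0.06  0.02 -0.09] shift after turn: [ 0.0964  0.1278 -0.0755]
```

Call:
{"method": "apply_moves", "body": {
  "increments": "15 0 0.026 -0.015 0.06 0.02 -0.09;15 0 0.026 -0.015 0 0 0;15 0 0.026 -0.015 0 0 0;15 0 0.025 -0.015 0 0 0;15 0 0.025 -0.015 0 0 0;15 0.02 0 0 0 0 0;15 0.02 0 0 0 0 0;15 0 0 0 0 0 0"
}}

```text
clock: 14.85
tcp_pos: [0.6186, -0.0994, 0.1005]
orientation: [1.303, 1.15, -1.316]
contact_force: [-0.3, 0.2, -1.5]
grip_width: 0.0229
```

```bash
python3 plan.py 0.6255 -0.097 0.049 -0.13
```

```text
t 14.8 tcp [ 0.6186 -0.0994  0.1005] jaw -0.135 width 0.0229 q1,q7 [-0.32  0.28]
turn/0.12: [-0.04  0.    0.09] shift after turn: [ 0.0515  0.0066 -0.0033]
```

Call:
{"method": "apply_moves", "body": {
  "increments": "15 0.02 0.006 -0.003 0 0 0.09;15 0.02 0 0 0 0 0;15 0.008 0 0 0 0 0;15 0.004 0 0 0 0 0;15 0 0 0 0 0 0;45 0 0 0 0 0 0;45 0 0 0 0 0 0;45 0 0 0 0 0 0"
}}

```text
clock: 15.65
tcp_pos: [0.628, -0.0979, 0.0519]
orientation: [1.312, 1.137, -1.303]
contact_force: [-0.2, -0.2, -0.7]
grip_width: 0.045
```

Call:
{"method": "apply_moves", "body": {
  "increments": "50 -0.02 0 0 0 0 0;70 -0.03 0 0 0 0 0;70 -0.03 0 0 0 0 0;70 -0.03 0 0 0 0 0;70 0 -0.04 0 0 0 0;70 0 -0.04 0 0 0 0;70 0 -0.04 0 0 0 0;70 0 0 0 0 0 0"
}}

```text
clock: 16.45
tcp_pos: [0.5018, -0.0812, 0.1597]
orientation: [1.311, 1.143, -1.308]
contact_force: [0.6, -0.8, 0.7]
grip_width: 0.0697
```

```bash
python3 plan.py 0.430 0.006 0.019 2.009; python3 - <<'E'
from bench import r
from h import *
f=r.grab_frame("top"); g=r.grab_frame("side")
a=cv2.resize(f["color"][100:250,100:400],None,fx=2.6,fy=2.6); b=cv2.resize(g["color"][150:330,130:450],None,fx=1.6,fy=1.6)
b=cv2.copyMakeBorder(b,0,0,0,a.shape[1]-b.shape[1],cv2.BORDER_CONSTANT); o=np.vstack([a,b])
cv2.imwrite("pics/c5.png",o[:600]); print(o.shape)
E
```

```text
t 16.4 tcp [ 0.5018 -0.0812  0.1597] jaw -0.137 width 0.0697 q1,q7 [-0.46  0.2 ]
turn/0.12: [ 8.3  -0.02  0.01] shift after turn: [ 0.1407 -0.1094  0.028 ]
(678, 780, 3)
```

View pics/c5.png

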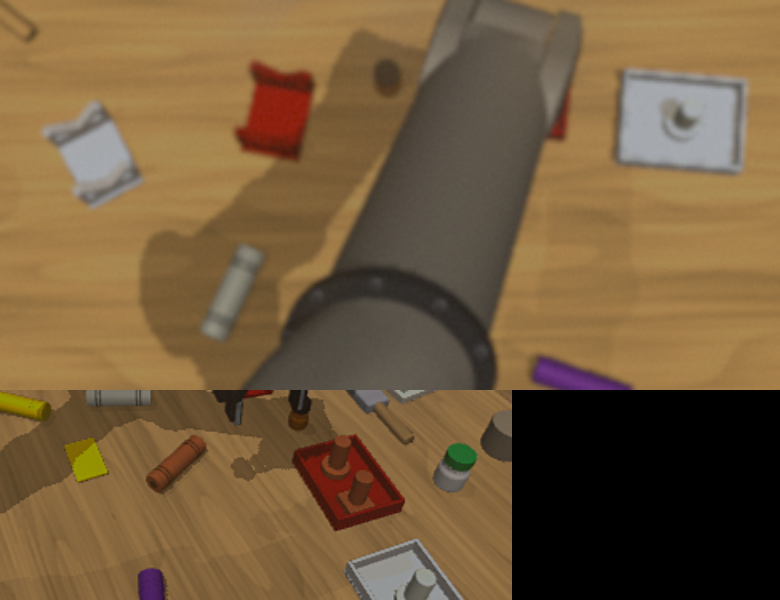

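Call:
{"method": "apply_moves", "body": {
  "increments": "70 0 0 0 1 0 0;70 0 0 0 1 0 0;70 0 0 0 1 0 0;70 0 0 0 1 0 0;70 0 0 0 1 0 0;70 0 0 0 1 0 0;70 0 0 0 1 0 0;70 0 0 0 1 0 0"
}}

```text
clock: 17.35
tcp_pos: [0.5099, -0.0817, 0.1609]
orientation: [1.965, 0.467, -1.95]
contact_force: [-0.1, 1.4, -0.8]
grip_width: 0.0701
```

Call:
{"method": "apply_moves", "body": {
  "increments": "70 0 0 0 0.3 0 0;70 0 -0.036 0.009 0 0 0;70 0 -0.036 0.009 0 0 0;70 0 -0.036 0.009 0 0 0;70 0.03 0 0 0 0 0;70 0.03 0 0 0 0 0;70 0.02 0 0 0 0 0;70 0 0 0 0 0 0"
}}

```text
clock: 18.15
tcp_pos: [0.4376, 0.0047, 0.0784]
orientation: [1.978, 0.441, -1.973]
contact_force: [-0.2, -0.1, -0.8]
grip_width: 0.0699
```

```bash
python3 plan.py 0.430 0.006 0.019 2.009
```

```text
t 18.1 tcp [0.4376 0.0047 0.0784] jaw -1.129 width 0.0699 q1,q7 [-0.77 -0.69]
turn/0.12: [ 0.03 -0.02 -0.03] shift after turn: [ 0.0594 -0.0044  0.0063]
```

Call:
{"method": "apply_moves", "body": {
  "increments": "70 0.02 -0.004 0.006 0 0 0;70 0.02 0 0 0 0 0;70 0.019 0 0 0 0 0;70 0 0 0 0 0 0;70 0 0 0 0 0 0;70 0 0 0 0 0 0;70 0 0 0 0 0 0;70 0 0 0 0 0 0"
}}

```text
clock: 18.95
tcp_pos: [0.4317, 0.0059, 0.0215]
orientation: [1.984, 0.44, -1.97]
contact_force: [0.0, 0.3, -0.0]
grip_width: 0.0699
```

```bash
python3 plan.py 0.430 0.006 0.018 2.009
```

```text
t 18.9 tcp [0.4317 0.0059 0.0215] jaw -1.131 width 0.0699 q1,q7 [-0.64 -0.56]
turn/0.12: [ 0.01 -0.05 -0.03] shift after turn: [ 0.0035 -0.0008  0.0015]
```

Call:
{"method": "apply_moves", "body": {
  "increments": "70 0.002 0 0 0 0 0;20 0 0 0 0 0 0;20 0 0 0 0 0 0;20 0 0 0 0 0 0;20 0 0 0 0 0 0;20 0 0 0 0 0 0;20 0 0 0 0 0 0;20 0 0 0 0 0 0"
}}

```text
clock: 19.75
tcp_pos: [0.4312, 0.0056, 0.019]
orientation: [1.983, 0.44, -1.972]
contact_force: [-0.5, 0.1, 5.7]
grip_width: 0.0283
```

Call:
{"method": "apply_moves", "body": {
  "increments": "20 0 0 0 0 0 0;20 -0.01 0 0 0 0 0;20 -0.02 0 0 0 0 0;20 -0.03 0 0 0 0 0;20 -0.03 0 0 0 0 0;20 -0.03 0 0 0 0 0;20 0 0 0 0 0 0;20 0 0 0 0 0 0"
}}

```text
clock: 20.55
tcp_pos: [0.4305, 0.0063, 0.1389]
orientation: [1.984, 0.441, -1.97]
contact_force: [-0.3, -0.4, -1.0]
grip_width: 0.0289
```

```bash
python3 plan.py 0.6015 0.1215 0.055 1.35; python3 - <<'E'
from bench import r
from h import *
g=r.grab_frame("side")
cv2.imwrite("pics/c6.png",cv2.resize(g["color"][60:260,130:370],None,fx=2.5,fy=2.5))
E
```

```text
t 20.6 tcp [0.4305 0.0063 0.1389] jaw -1.13 width 0.0289 q1,q7 [-0.94 -0.82]
turn/0.12: [ 5.51 -0.06 -0.  ] shift after turn: [ 0.0839 -0.1498 -0.1416]
```

View pics/c6.png

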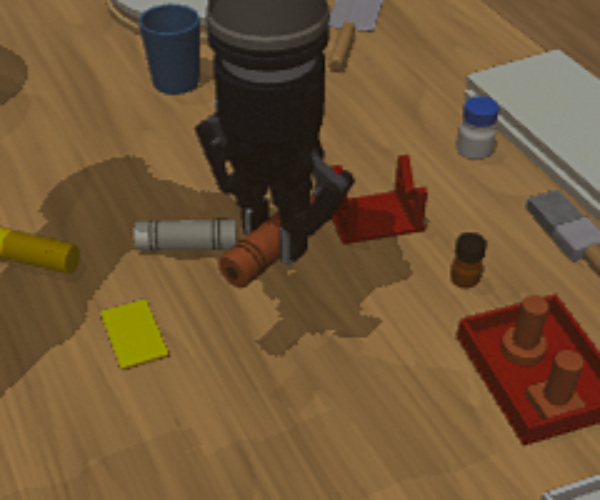

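Call:
{"method": "apply_moves", "body": {
  "increments": "20 0 0 0 1 0 0;20 0 0 0 1 0 0;20 0 0 0 1 0 0;20 0 0 0 1 0 0;20 0 0 0 1 0 0;20 0 0 0 0.51 -0.06 0;20 0 -0.03 -0.028 0 0 0;20 0 0 0 0 0 0"
}}

```text
clock: 21.4
tcp_pos: [0.4676, 0.0314, 0.1379]
orientation: [-2.107, 0.231, 2.106]
contact_force: [-0.4, 0.0, -0.9]
grip_width: 0.0284
```

Call:
{"method": "apply_moves", "body": {
  "increments": "20 0 -0.03 -0.028 0 0 0;20 0 -0.03 -0.028 0 0 0;20 0 -0.03 -0.028 0 0 0;20 0 -0.03 -0.028 0 0 0;20 0 0 0 0 0 0;20 0 0 0 0 0 0;20 0 0 0 0 0 0;20 0 0 0 0 0 0"
}}

```text
clock: 22.2
tcp_pos: [0.5989, 0.1202, 0.1383]
orientation: [-2.1, 0.235, 2.106]
contact_force: [-0.3, -0.4, -1.8]
grip_width: 0.0287
```

```bash
python3 plan.py 0.6015 0.1215 0.055 1.35
```

```text
t 22.2 tcp [0.5989 0.1202 0.1383] jaw -1.794 width 0.0287 q1,q7 [-0.96 -1.47]
turn/0.12: [-0.02  0.02  0.  ] shift after turn: [ 0.0833 -0.0018 -0.0022]
```

Call:
{"method": "apply_moves", "body": {
  "increments": "20 0.02 -0.002 -0.002 0 0 0;20 0.02 0 0 0 0 0;20 0.02 0 0 0 0 0;20 0.01 0 0 0 0 0;20 0.005 0 0 0 0 0;20 0.004 0 0 0 0 0;20 0.002 0 0 0 0 0;20 0 0 0 0 0 0"
}}

```text
clock: 23.0
tcp_pos: [0.6026, 0.1229, 0.0581]
orientation: [-2.103, 0.233, 2.104]
contact_force: [0.7, -0.4, -1.4]
grip_width: 0.029
```

```bash
python3 plan.py 0.6015 0.1215 0.055 1.35; python3 - <<'E'
from bench import r
from h import *
g=r.grab_frame("side")
cv2.imwrite("pics/c7.png",cv2.resize(g["color"][90:180,220:340],None,fx=5,fy=5,interpolation=cv2.INTER_CUBIC))
E
```

```text
t 23.0 tcp [0.6026 0.1229 0.0581] jaw -1.792 width 0.029 q1,q7 [-0.89 -1.4 ]
turn/0.12: [-0.01  0.01  0.01] shift after turn: [0.0031 0.0016 0.0007]
```

View pics/c7.png

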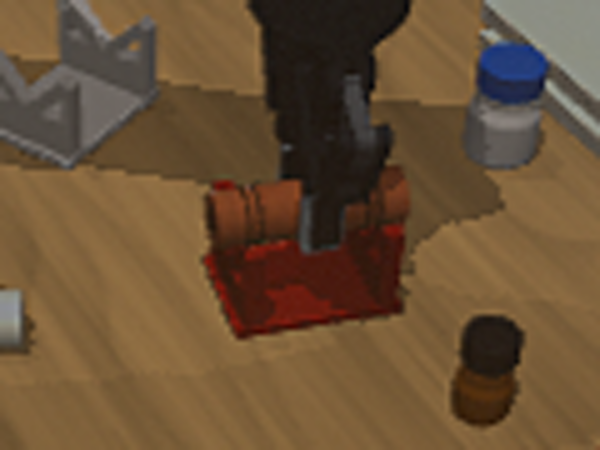

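Call:
{"method": "apply_moves", "body": {
  "increments": "20 0.002 0 0 0 0 0;20 0.001 0 0 0 0 0;20 0 0 0 0 0 0;36 0 0 0 0 0 0;50 0 0 0 0 0 0;55 0 0 0 0 0 0;55 0 0 0 0 0 0;55 -0.02 0 0 0 0 0"
}}

```text
clock: 23.85
tcp_pos: [0.6006, 0.1229, 0.0729]
orientation: [-2.099, 0.235, 2.11]
contact_force: [-0.4, -0.1, 0.6]
grip_width: 0.0549
```

Call:
{"method": "apply_moves", "body": {
  "increments": "55 -0.03 0 0 0 0 0;70 -0.03 0 0 0 0 0;70 -0.03 0 0 0 0 0;70 0 0 0 0 0 0;70 0 0.02 0.03 0 0 0;70 0 0.02 0.03 0 0 0;70 0 0.02 0.03 0 0 0;70 0 0 0 0 0 0"
}}

```text
clock: 24.65
tcp_pos: [0.4962, 0.082, 0.1635]
orientation: [-2.094, 0.237, 2.109]
contact_force: [0.7, -0.9, -1.0]
grip_width: 0.0698
```

```bash
python3 plan.py 0.410 0.172 0.019 1.133
```

```text
t 24.6 tcp [0.4962 0.082  0.1635] jaw -1.796 width 0.0698 q1,q7 [-1.11 -1.46]
turn/0.12: [ 1.77  0.06 -0.01] shift after turn: [ 0.1445 -0.045   0.1162]
```

Call:
{"method": "apply_moves", "body": {
  "increments": "70 0 0 0 1 0.06 0;70 0 0 0 0.77 0 0;70 0 -0.015 0.038 0 0 0;70 0 -0.015 0.039 0 0 0;70 0 -0.015 0.039 0 0 0;70 0.04 0 0 0 0 0;70 0.04 0 0 0 0 0;70 0 0 0 0 0 0"
}}

```text
clock: 25.45
tcp_pos: [0.4124, 0.174, 0.081]
orientation: [-1.986, 0.439, 1.985]
contact_force: [-0.9, -0.9, 0.2]
grip_width: 0.0703
```

```bash
python3 - <<'E'
from bench import r
from h import *
f=r.grab_frame("side"); c=f["color"]
cv2.imwrite("pics/c8.png",cv2.resize(c[60:240,130:370],None,fx=3,fy=3,interpolation=cv2.INTER_CUBIC))
E
python3 plan.py 0.410 0.172 0.019 1.133
```

```text
t 25.5 tcp [0.4144 0.173  0.0831] jaw -2.005 width 0.0699 q1,q7 [-1.32 -1.71]
turn/0.12: [ 0.03 -0.03 -0.02] shift after turn: [0.0641 0.0027 0.0036]
```

View pics/c8.png

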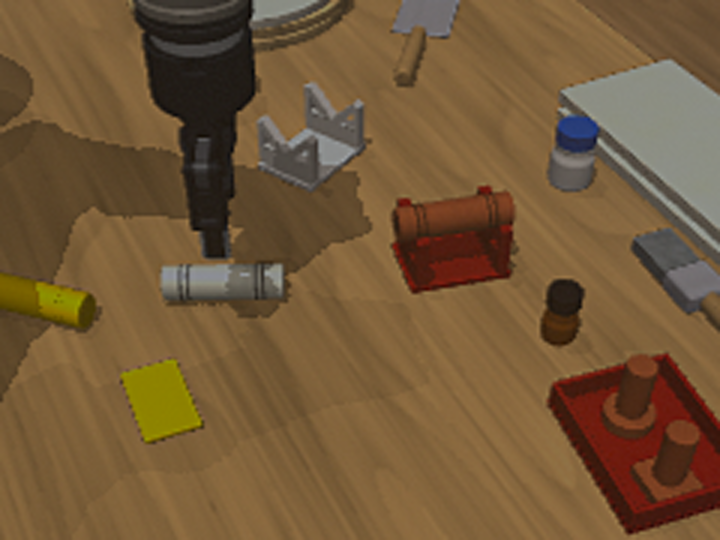

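Call:
{"method": "apply_moves", "body": {
  "increments": "70 0.02 0.002 0.003 0 0 0;70 0.02 0 0 0 0 0;70 0.02 0 0 0 0 0;70 0 0 0 0 0 0;70 0 0 0 0 0 0;70 0 0 0 0 0 0;70 0 0 0 0 0 0;70 0 0 0 0 0 0"
}}

```text
clock: 26.3
tcp_pos: [0.4128, 0.1732, 0.0249]
orientation: [-1.988, 0.436, 1.974]
contact_force: [-0.2, -0.6, 0.4]
grip_width: 0.0702
```

```bash
python3 plan.py 0.410 0.172 0.019 1.133
```

```text
t 26.3 tcp [0.4128 0.1732 0.0249] jaw -2.005 width 0.0702 q1,q7 [-1.2  -1.59]
turn/0.12: [ 0.03 -0.05  0.02] shift after turn: [0.0059 0.0023 0.002 ]
```

Call:
{"method": "apply_moves", "body": {
  "increments": "70 0.005 0.002 0.002 0 0 0;70 0 0 0 0 0 0;20 0 0 0 0 0 0;20 0 0 0 0 0 0;20 0 0 0 0 0 0;20 0 0 0 0 0 0;20 0 0 0 0 0 0;20 0 0 0 0 0 0"
}}

```text
clock: 27.1
tcp_pos: [0.4098, 0.172, 0.0194]
orientation: [-1.987, 0.436, 1.975]
contact_force: [-1.1, -0.1, 5.8]
grip_width: 0.029
```

Call:
{"method": "apply_moves", "body": {
  "increments": "20 0 0 0 0 0 0;20 -0.01 0 0 0 0 0;20 -0.02 0 0 0 0 0;20 -0.03 0 0 0 0 0;20 -0.03 0 0 0 0 0;20 -0.03 0 0 0 0 0;20 0 0 0 0 0 0;20 0 0 0 0 0 0"
}}

```text
clock: 27.9
tcp_pos: [0.4088, 0.1726, 0.1391]
orientation: [-1.988, 0.435, 1.975]
contact_force: [0.4, -0.6, -2.1]
grip_width: 0.0288
```

```bash
python3 plan.py 0.5585 0.316 0.055 2.06
```

```text
t 27.9 tcp [0.4088 0.1726 0.1391] jaw -2.004 width 0.0288 q1,q7 [-1.46 -1.82]
turn/0.12: [-7.69 -0.05 -0.  ] shift after turn: [ 0.0841 -0.0562 -0.1995]
```

Call:
{"method": "apply_moves", "body": {
  "increments": "20 0 0 0 -1 0 0;20 0 0 0 -1 0 0;20 0 0 0 -1 0 0;20 0 0 0 -1 0 0;20 0 0 0 -1 0 0;20 0 0 0 -1 0 0;20 0 0 0 -1 0 0;20 0 0 0 -0.69 -0.05 0"
}}

```text
clock: 28.7
tcp_pos: [0.4079, 0.1717, 0.138]
orientation: [1.941, 0.485, -1.947]
contact_force: [0.0, 0.0, -2.4]
grip_width: 0.0286
```

Call:
{"method": "apply_moves", "body": {
  "increments": "20 0 -0.011 -0.04 0 0 0;20 0 -0.011 -0.04 0 0 0;20 0 -0.011 -0.04 0 0 0;20 0 -0.011 -0.04 0 0 0;20 0 -0.012 -0.04 0 0 0;20 0 0 0 0 0 0;20 0 0 0 0 0 0;20 0 0 0 0 0 0"
}}

```text
clock: 29.5
tcp_pos: [0.5582, 0.314, 0.1372]
orientation: [1.944, 0.48, -1.951]
contact_force: [-0.3, -0.5, -2.6]
grip_width: 0.028
```

```bash
python3 plan.py 0.5585 0.316 0.055 2.06
```

```text
t 29.5 tcp [0.5582 0.314  0.1372] jaw -1.083 width 0.028 q1,q7 [-1.16 -1.19]
turn/0.12: [-0.02  0.04 -0.03] shift after turn: [ 0.0822 -0.0017 -0.0012]
```

Call:
{"method": "apply_moves", "body": {
  "increments": "20 0.02 -0.002 -0.001 0 0 0;20 0.02 0 0 0 0 0;20 0.02 0 0 0 0 0;20 0.01 0 0 0 0 0;20 0.006 0 0 0 0 0;20 0.003 0 0 0 0 0;20 0.002 0 0 0 0 0;20 0 0 0 0 0 0"
}}

```text
clock: 30.3
tcp_pos: [0.5596, 0.3175, 0.0582]
orientation: [1.947, 0.482, -1.947]
contact_force: [-0.8, -0.2, -1.1]
grip_width: 0.0286
```

```bash
python3 plan.py 0.5585 0.316 0.055 2.06; python3 - <<'E'
from bench import r
from h import *
g=r.grab_frame("side")
cv2.imwrite("pics/c9.png",cv2.resize(g["color"][70:150,190:290],None,fx=6,fy=6,interpolation=cv2.INTER_CUBIC))
E
```

```text
t 30.3 tcp [0.5596 0.3175 0.0582] jaw -1.082 width 0.0286 q1,q7 [-1.11 -1.13]
turn/0.12: [-0.    0.01 -0.03] shift after turn: [0.0032 0.0008 0.0017]
```

View pics/c9.png

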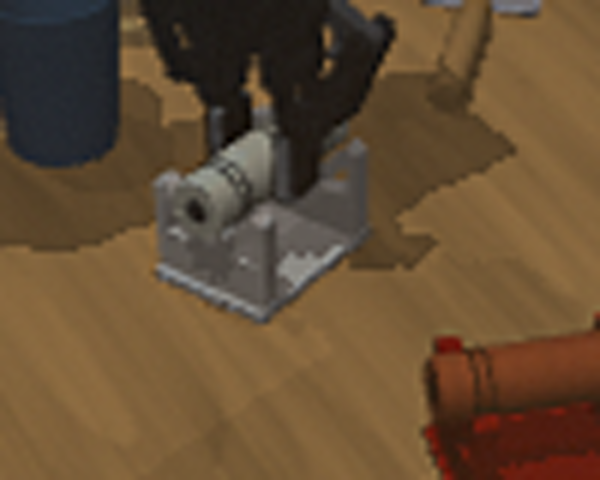

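Seated in the groove; lower, release and lift clear, then swing away to see.

Call:
{"method": "apply_moves", "body": {
  "increments": "20 0.002 0 0 0 0 0;20 0.001 0 0 0 0 0;20 0 0 0 0 0 0;36 0 0 0 0 0 0;50 0 0 0 0 0 0;55 0 0 0 0 0 0;55 0 0 0 0 0 0;55 -0.02 0 0 0 0 0"
}}

```text
clock: 31.15
tcp_pos: [0.5576, 0.3169, 0.0727]
orientation: [1.941, 0.48, -1.951]
contact_force: [-0.1, 0.8, -0.5]
grip_width: 0.0549
```

Call:
{"method": "apply_moves", "body": {
  "increments": "55 -0.04 0 0 0 0 0;70 -0.04 0 0 0 0 0;70 -0.04 0 0 0 0 0;70 -0.03 0 0 0 0 0;70 0 -0.04 0.02 0 0 0;70 0 -0.04 0.02 0 0 0;70 0 -0.04 0.02 0 0 0;70 0 -0.04 0.02 0 0 0"
}}

```text
clock: 31.95
tcp_pos: [0.412, 0.4225, 0.2244]
orientation: [1.947, 0.482, -1.948]
contact_force: [-0.4, -0.1, 0.2]
grip_width: 0.0703
```

Call:
{"method": "apply_moves", "body": {
  "increments": "70 0 -0.04 0.02 0 0 0;70 0 -0.04 0.02 0 0 0;70 0 -0.04 0.02 0 0 0;70 0 -0.04 0.02 0 0 0;70 0 0 0 0 0 0;70 0 0 0 0 0 0;70 0 0 0 0 0 0;70 0 0 0 0 0 0"
}}

```text
clock: 32.75
tcp_pos: [0.2694, 0.5243, 0.2241]
orientation: [1.949, 0.479, -1.949]
contact_force: [0.2, -0.5, -0.2]
grip_width: 0.0698
```

```bash
python3 - <<'E'
from bench import r
from h import *
print(r.get_obs()["tcp_pos"])
f=r.grab_frame("top"); g=r.grab_frame("side")
cv2.imwrite("pics/c10.png",cv2.resize(f["color"][100:250,100:400],None,fx=2.66,fy=2.66,interpolation=cv2.INTER_CUBIC))
cv2.imwrite("pics/c11.png",cv2.resize(g["color"][80:340,150:450],None,fx=2.3,fy=2.3,interpolation=cv2.INTER_CUBIC))
E
```

```text
[0.26941105 0.52426818 0.22407395]
```

View pics/c10.png

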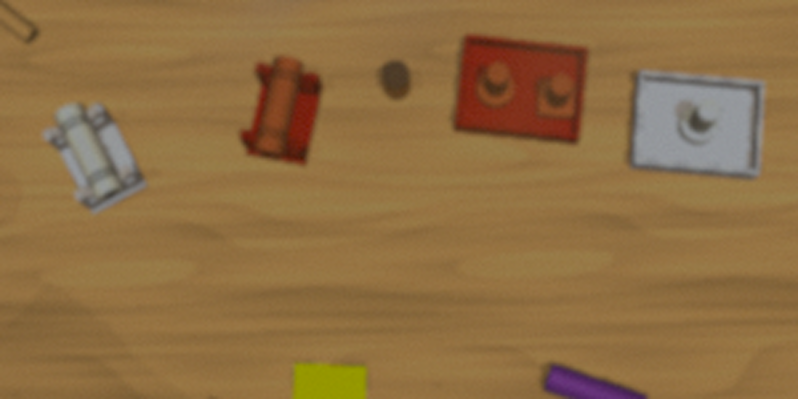

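View pics/c11.png

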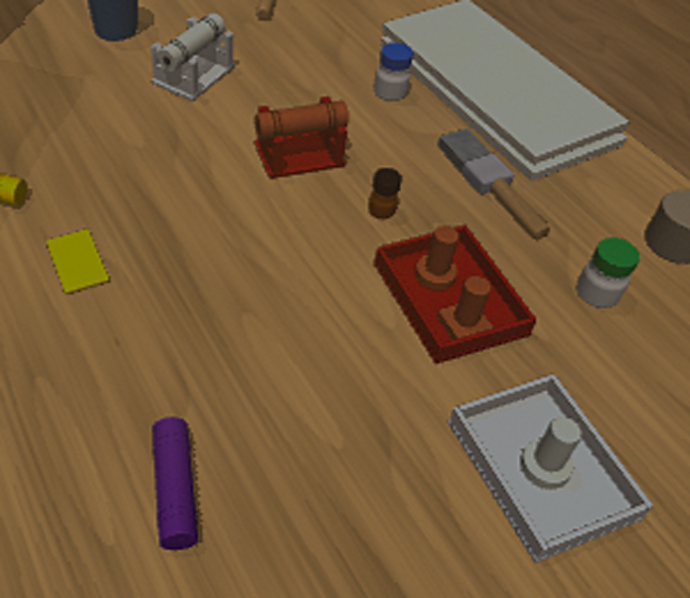

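```bash
python3 - <<'E'
from bench import r
from h import *
f=r.grab_frame("top")
for n,a,b,c,y in(("red",(288,58),(273,154),(.6027,.1227),-.22),("white",(70,106),(105,193),(.559,.3165),.49)):
    P=[cast(f,100+p[0]/2.66,100+p[1]/2.66,.05)[:2] for p in(a,b)]; m=(P[0]+P[1])/2; e=P[0]-P[1]; d=m-np.array(c)
    print(n,m.round(4),"len",np.linalg.norm(e).round(3),"dyaw",round(np.arctan2(e[1],e[0])-y,3),"along/across",np.round((d@[np.cos(y),np.sin(y)],d@[-np.sin(y),np.cos(y)]),4))
E
```

```text
red [0.6013 0.1224] len 0.102 dyaw 0.066 along/across [-0.0013 -0.0006]
white [0.5604 0.3186] len 0.099 dyaw -0.102 along/across [0.0022 0.0013]
```

```bash
python3 -c "
from bench import r
print(r.hand_in())"
```

```text
the job is handed in; nothing more can be done
None
```

I moved all five tools to their holders and handed the job in at about 33 s of the 128 s allowed. No verdict was reported.

**Rollers:** both lie in both grooves of their own colour's cradle in the last two pictures. Top-view end points put their centres 1–3 mm from the cradle centres, against limits of 15 mm along and 8 mm across. Their apparent yaw differs from the grooves by 0.07 rad (terracotta) and 0.10 rad (white), under the 0.15 limit. I put this down to about one pixel of error in the end points I picked by hand, and did not check it further.

**Stamps:** all three stand upright on the floor of the right tray. The square one ended about 33 mm from the red tray's centre in y, about 6 mm farther out than planned but inside the 45 mm limit. I read its position from the arm's pose when it let go, which is good to a few millimetres.

**Jar and arm:** the amber jar is standing and shows no shift in the pictures. The arm is clear of everything with the gripper open and empty, and the highest force reported after any move was about 6.5 N.

**Disagreement:** the two cameras placed the white cradle about 7 mm apart in y and the red one about 5 mm apart. I used an average leaning toward the top view, and the pictures showed both rollers seated.

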